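# Slide rack onto the drying carousel

### The arm

A 6-joint arm with a two-finger parallel gripper is mounted at the origin on the work surface. World frame = base frame: x ahead of the robot, y to its left, z up, the work surface at z = 0. Lengths are in m, angles in rad, forces in N, time in s.
With the tool pointing down it reaches from about 0.25 to 0.725 m from the base axis. Payload 4 kg.
Tool frame: the origin (TCP) lies at the very end of the fingers, on their centre line; the grasp point (between the pads) lies 19 mm behind it; x points along the fingers, z is the direction in which the jaws open and shut, and the axes are right-handed (so a half turn about x gives the same grasp; the last joint's range is limited). The gripper opens to 85 mm and grips with 20 to 120 N. Pads are 22 mm wide; open, the fingers measure 114 mm over their backs; the gripper's body (76 mm by 85 mm) begins 54 mm behind the grasp point. The pads swing forward as they close: fully open they stand 13 mm farther back than shut.
Start: joints at [1.12, 0.241, 0.005, 1.335, 0, 1.571], TCP at [0.218, 0.45, 0.231] pointing down, gripper open.
Joint ranges: [-2.72, 2.72], [-1.05, 1.87], [-1.09, 1.28], [-1.99, 2.15], [-1.42, 1.44], [-3.14, 3.14]. Speed limits (rad/s): [2.79, 2.79, 3.14, 3.14, 3.14, 3.14].

### API

Orientations are given as a unit quaternion [x, y, z, w].
In Python, from workcell import bot gives the robot as it stands.
- The arm moves only by the tool apply_moves, never from a script. Its argument "targets" is one flat list of numbers, 7 for each row, row after row: the shift along the tool's x, y, z in units of 25 cm (1.0 is 25 cm), then the turn, a rotation vector about the tool's x, y, z in units of 0.5 rad (1.0 is 0.5 rad), then the opening, from 0 (shut) to 1 (fully open). In form: [tx, ty, tz, wx, wy, wz, claw, tx, ty, tz, wx, wy, wz, claw, ...]. A call has 1 to 12 rows; each row is the pose to reach, as a shift and turn from the pose commanded when the call began, along the tool's axes at that moment; what a row does not reach only later rows make up. A row lasts 1/12 s, in which the tool goes at most 41.7 mm and 7.16 degrees, less where a joint would pass 70% of its speed; a pose out of reach is approached as far as the arm can. A call with a number of a shift or a turn outside -1 to 1 is refused whole. A call with a gripper value outside its range is refused whole. The fingers move at their own pace and stop on an object; the grip force is fixed at half the most. Time passes only in rows, so rows that repeat a pose let the fingers close. It gives the time, the measured TCP pose, the force and the opening at its end, in the units of the state.
- bot.get_obs(): the state, without advancing time (a new reading comes with each control period).
- bot.camera(name): name is "scene" or "top" or "wrist"; returns (picture, depth): 480x640x3 uint8, red, green, blue; 480x640 float32, m along the optical axis (not along the pixel's ray), 0 where there is no reading.
- bot.camera_params(name): a dict with "fx", "fy", "cx", "cy" (pixels), "T" (4x4, takes a point from camera to world coordinates); the wrist camera has in their place "tool_from_camera" (4x4, takes a point from camera to tool coordinates, whose origin is the TCP and whose axes are the tool frame's). Camera axes: x right, y up, looking along -z (the intrinsics and any distortion apply to the point x, -y, -z); pixel columns grow to the right and rows downward; lengths in m; the calibration is good to about 2 mm. A picture is of the moment at which its call begins: read the wrist's pose just before it. camera_params takes no time and is no camera call.
- bot.job_done(): hands the job in, once; it reports no verdict.
The state is a dict: "clock": time; "joint_pos": joint angles; "joint_vel": joint speeds; "tau": joint torques, N m; "eef_pos": TCP position; "tool_rot": TCP orientation; "ft_force": force on the tool from outside, world axes, zero at the start; "ft_torque": the same for the moment, N m; "grip_width": finger opening in m.
Only numpy, scipy, OpenCV 4.12 (cv2) and the standard library are available. Lean on these libraries where they do the work, as an engineer would, in place of code of your own. Each camera call takes 0.05 s, during which the arm holds its last target.

### The job

Turn the drying carousel until its peg with the blue post lines up with the open end of the transfer rail, then push the slide rack that hangs on the rail along it and across onto that peg, until it is fully home against the blue post. Let the rack hang there freely, never letting it drop or tip over, and leave the other things on the bench where they stand.

Things in the scene. Friction and masses are not known exactly. Their poses are not given: they have to be found in the camera images.
- station: Fixed drying station: steel drip tray (200 x 540 x 18 mm), column with a carousel, and an upright at the far end (its top 1 mm below the rail's top) holding a rail. Origin on the table, on the carousel's vertical axis; +y points along the rail away from the carousel, z up. Rail: level 10 mm bar, axis 200 mm above the table, over the station's y axis from y = 138 mm to the upright at 354 mm.
- rail_end (a point): Centre of the open end of the rail, at (0, 138, 200) mm in the station's frame; axes as the station.
- carousel (a joint): Carousel angle about the vertical through the station's origin, rad, growing counter-clockwise seen from above; 0 or 2 pi when the blue peg points straight at the rail. Turns either way from -6.5 to 13, light friction (0.06 N m), no detents, stays where left. Grey hub (radius 32 mm, top 206 mm above the table) with four level pegs 90 degrees apart, each with a coloured upright post to turn it by.
- blue_post (a point): Centre of the top of the blue post: round plastic, 14 mm diameter, standing on the blue peg 50 mm from the carousel's axis, top 250 mm above the table, 45 mm of it free above the peg. Like posts follow counter-clockwise seen from above: green (peg empty), yellow (peg holds a fixed rack with yellow block, sized as the loose one), white (peg empty).
- blue_tip (a point): Tip of the blue peg, on its axis, 135 mm from the carousel's axis. Each peg is a level steel bar, 10 mm diameter, axis 200 mm above the table; its last 9 mm taper to 4 mm diameter. Lined up, it leaves a 3 mm gap to the rail's end.
- blue_seat (a point): Point on the axis of the blue peg, 79 mm from the carousel's axis, where the rack's origin lies when the rack is fully home, its inner end touching the blue post; +y points outward along the peg, z up; turns with the carousel.
- rack: Loose slide rack, 0.12 to 0.25 kg, hanging on the rail: blue block, 44 mm along the bar, 72 mm across, from 20 mm below to 26 mm above the bar's axis, with a closed tunnel (30 wide, about 20 mm high) whose gable roof rides on the bar and centres it; white rack below, to 105 mm under the axis. Origin on the bar's axis at mid length, y along the bar, z up; ends alike. Slides along the bar with under 2 N.
- reagent: Amber vial, 44 mm diameter, 75 mm high, standing in the drip tray (floor 4 mm above the table), origin under its centre; bystander.
- beaker: Glass beaker, 72 mm diameter, 85 mm high, origin under its centre; bystander near the rail.
- tip_box: Yellow box with clear lid, 85 x 120 x 63 mm, origin under its centre; bystander.
- tape: Paper tape roll lying flat, 76 mm diameter, 22 mm high, origin under its centre; bystander.
- jar: White jar with blue cap, 68 mm diameter, 80 mm high, origin under its centre; bystander.
Things that resemble listed ones, but are neither listed nor needed, are in the scene too. What is shaped like the rack but green or red is not meant.

How it is judged:
On the way:
1. the blue peg is lined up with the open end of the rail (tip within 12 mm of it) while the rack still hangs on the rail (horizontal distance between blue_tip and rail_end below 0.012 m and y of rack in the frame of station above 0.15 m), for 0.2 s.
At the end, for the whole second after the job is handed in: The rack hangs on the blue peg, within 8 mm of fully home against the blue post along the peg, 7 mm sideways and 6 mm in height, upright within 0.12 rad, released and at rest, the carousel at rest (x of rack in the frame of blue_seat between -0.007 and 0.007 m and y of rack in the frame of blue_seat between -0.008 and 0.008 m and z of rack in the frame of blue_seat between -0.006 and 0.006 m and angle between rack's own z axis and vertical below 0.12 rad and linear speed of rack below 0.02 m/s and velocity of joint carousel between -0.05 and 0.05 rad/s and contact force between the fingers and rack below 0.1 N); the robot touches nothing.
It fails at once if the rack drops (origin below 150 mm) (height (world z) of rack below 0.15 m).
It fails at once if the rack tips by more than 0.6 rad (angle between rack's own z axis and vertical above 0.6 rad).
It fails at once if a bystander is moved by more than 30 mm (distance of any of reagent, beaker, tip_box, tape, jar from where it was at the start of the episode above 0.03 m).
It also fails if it takes over 58 s, if anything falls off the work surface, if the arm or the gripper's body presses on something with over 40 N, if the wrist force passes 120 N, or if a joint passes its speed limit or range.

## Working session

There is one attempt and no reset: what is moved stays moved. The work goes in short steps, Python scripts to look and compute and a tool call to move; the robot and the scene stay as the last step left them, time stands still between calls to the robot, and variables do not carry over. Pictures are saved under pics/ and viewed, and the job is handed in when it is done.

Besides the shell and the picture viewer there is one more tool, called as name(argument=value, ...) on one line, values as JSON. apply_moves: Moves the arm, as the interface text tells. Its arguments: {"type":"object","properties":{"targets":{"type":"array"}},"required":["targets"]}

```bash
mkdir -p pics; ls
cat > h.py <<'E'
import numpy as np, cv2
from workcell import bot
from scipy.spatial.transform import Rotation as R
def snap(name,fn):
    im,d=bot.camera(name); cv2.imwrite('pics/'+fn+'.png',im[:,:,::-1]); np.savez('pics/'+fn+'.npz',im=im,d=d); return im,d
def pt(P,T,u,v,d):
    return (T@np.array([(u-P['cx'])/P['fx']*d,-(v-P['cy'])/P['fy']*d,-d,1]))[:3]
def rayz(P,T,u,v,z):
    o=T[:3,3]; r=T[:3,:3]@np.array([(u-P['cx'])/P['fx'],-(v-P['cy'])/P['fy'],-1]); return o+r*(z-o[2])/r[2]
E
python3 - <<'E'
from h import *
print(bot.get_obs())
for c in ['scene','top']:
    snap(c,c+'0'); print(bot.camera_params(c))
print(bot.camera_params('wrist'))
E
```

```text
pics
{'clock': 0.0, 'joint_pos': array([ 1.12001425e+00,  2.41442753e-01,  3.72882231e-03,  1.33519973e+00,
       -2.14847427e-05,  1.57078908e+00]), 'joint_vel': array([-5.75112505e-04, -1.23967229e-03, -1.08534768e-03,  7.42633830e-04,
       -3.60482999e-04, -6.92567639e-05]), 'tau': array([ 1.68877799e-03, -3.72314823e+01,  2.52410674e+01,  1.69034873e-02,
       -2.08711469e-05, -6.13941580e-06]), 'eef_pos': array([0.21756604, 0.44948306, 0.23039984]), 'tool_rot': array([-0.37601568,  0.59972567,  0.37520752,  0.59846525]), 'ft_force': array([-0.1264587 , -0.64003477, -0.34657309]), 'ft_torque': array([0.01693425, 0.01959295, 0.0232833 ]), 'grip_width': 0.08541430217198166}
{'fx': 549.6234565360398, 'fy': 549.6234565360398, 'cx': 329.7623694593218, 'cy': 240.79591236255104, 'T': array([[-0.16764422, -0.59463158,  0.78632608,  1.51072756],
       [ 0.9855785 , -0.08245631,  0.14777001,  0.32294134],
       [-0.02303117,  0.79975886,  0.59987943,  0.86443811],
       [ 0.        ,  0.        ,  0.        ,  1.        ]])}
{'fx': 474.11252017183506, 'fy': 474.11252017183506, 'cx': 319.8906354263214, 'cy': 240.96635966178698, 'T': array([[ 0.00604314,  0.99039447, -0.13813859,  0.42824143],
       [-0.99993315,  0.00734668,  0.00892853,  0.13221597],
       [ 0.00985762,  0.1380754 ,  0.99037266,  1.22093845],
       [ 0.        ,  0.        ,  0.        ,  1.        ]])}
{'fx': 361.63822694465955, 'fy': 361.63822694465955, 'cx': 322.3063291631486, 'cy': 242.3100556348545, 'tool_from_camera': array([[ 1.55873505e-04,  2.83722259e-01, -9.58906489e-01,
        -1.41732972e-01],
       [ 5.33384206e-05,  9.58906497e-01,  2.83722270e-01,
         7.21381578e-02],
       [ 9.99999986e-01, -9.53713424e-05,  1.34334820e-04,
        -8.08614293e-05],
       [ 0.00000000e+00,  0.00000000e+00,  0.00000000e+00,
         1.00000000e+00]])}
```

View pics/scene0.png

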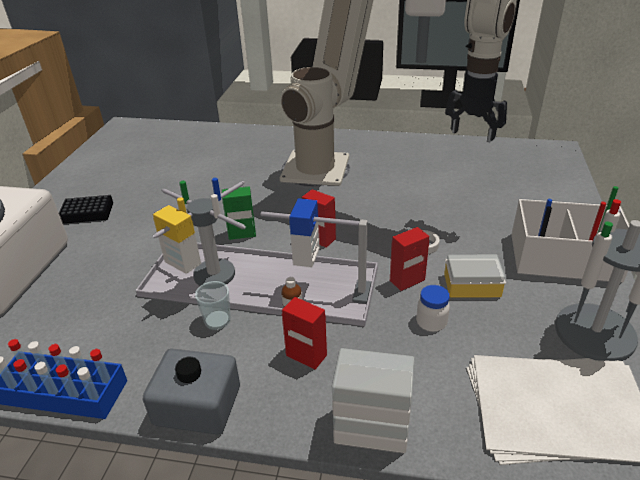

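View pics/top0.png

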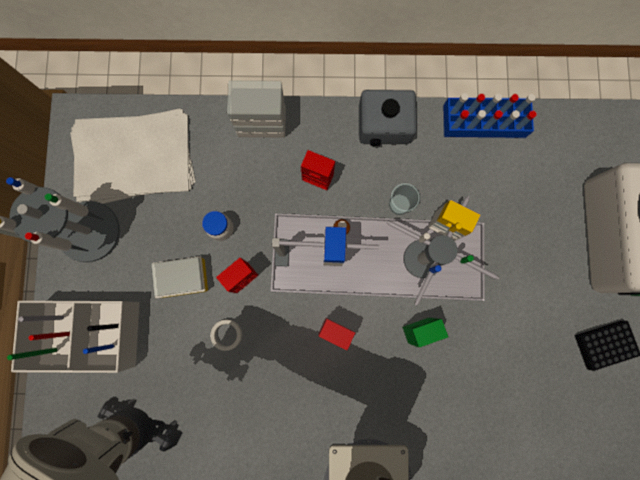

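Top view: the carousel hub is at about (440,248), with blue (434,268), green (467,259) and white (427,237) posts and the yellow block at (460,218). The rail runs left to an upright at (277,243), and the blue block hanging on it is at (335,245). Next I'll take an enlarged crop and measure.

Run:
```python
from h import *
a=np.load('pics/top0.npz');P=bot.camera_params('top');T=P['T'];im=a['im'];d=a['d']
c=im[180:320,260:510]; cv2.imwrite('pics/topcrop0.png',cv2.resize(c[:,:,::-1],None,fx=3.2,fy=3.2,interpolation=cv2.INTER_CUBIC))
s=np.load('pics/scene0.npz'); cv2.imwrite('pics/scenecrop0.png',cv2.resize(s['im'][165:335,130:385][:,:,::-1],None,fx=3.1,fy=3.1,interpolation=cv2.INTER_CUBIC))
# cloud, top
v,u=np.mgrid[0:480,0:640]
X=np.stack([(u-P['cx'])/P['fx']*d,-(v-P['cy'])/P['fy']*d,-d,np.ones_like(d)],-1)@T.T
X=X[...,:3]
np.save('pics/topcloud.npy',X)
hsv=cv2.cvtColor(im,cv2.COLOR_RGB2HSV)
reg=np.zeros(d.shape,bool);reg[195:310,265:505]=1
def rep(n,m):
    m=m&reg&(d>0)
    if m.sum(): print(n,m.sum(),'px',u[m].mean().round(1),v[m].mean().round(1),'xyz med',np.median(X[m],0).round(4),'min',X[m].min(0).round(3),'max',X[m].max(0).round(3))
H,S,V=[hsv[...,i] for i in range(3)]
Z=X[...,2]
blue=(H>105)&(H<125)&(S>130)
rep('rackblock',blue&(u<370)&(Z>.2))
rep('bluepost',blue&(u>400))
rep('green',(H>45)&(H<80)&(S>100))
rep('yellow',(H>20)&(H<35)&(S>130))
hub=(u>420)&(u<460)&(v>230)&(v<268)&(abs(Z-.206)<.006)&(S<60)
rep('hub',hub)
rep('upright',(u<290)&(Z>.19)&(Z<.22))
rep('rail',(u>290)&(u<390)&(Z>.19)&(Z<.215)&(S<60))
rep('whitepost',(u>415)&(u<440)&(v<245)&(Z>.235))
```

```text
rackblock 686 px 334.8 243.8 xyz med [0.5608 0.0912 0.2261] min [0.527 0.069 0.201] max [0.598 0.114 0.233]
bluepost 63 px 435.2 268.8 xyz med [ 0.5092 -0.1159  0.246 ] min [ 0.503 -0.189  0.005] max [ 0.525 -0.112  0.253]
green 69 px 467.2 258.8 xyz med [ 0.5301 -0.1832  0.2415] min [ 0.525 -0.276  0.003] max [ 0.559 -0.179  0.254]
yellow 919 px 458.2 217.7 xyz med [ 0.6208 -0.1707  0.2257] min [ 0.59  -0.296 -0.007] max [ 0.668 -0.135  0.253]
hub 766 px 441.8 248.9 xyz med [ 0.5542 -0.1408  0.2061] min [ 0.515 -0.178  0.2  ] max [ 0.592 -0.095  0.212]
upright 123 px 279.0 241.8 xyz med [0.5671 0.2136 0.2047] min [0.558 0.19  0.191] max [0.579 0.227 0.21 ]
rail 312 px 336.7 243.6 xyz med [0.5633 0.0643 0.2043] min [ 0.555 -0.028  0.198] max [0.616 0.186 0.21 ]
whitepost 46 px 425.4 235.8 xyz med [ 0.576  -0.0957  0.2498] min [ 0.571 -0.104  0.236] max [ 0.584 -0.09   0.255]
```

View pics/topcrop0.png

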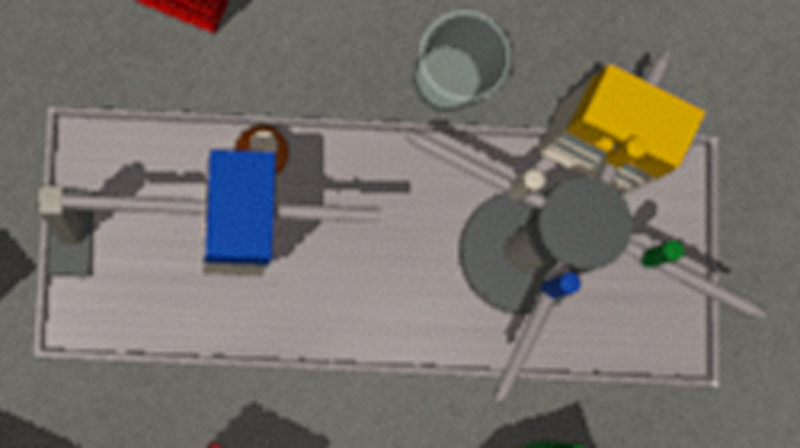

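View pics/scenecrop0.png

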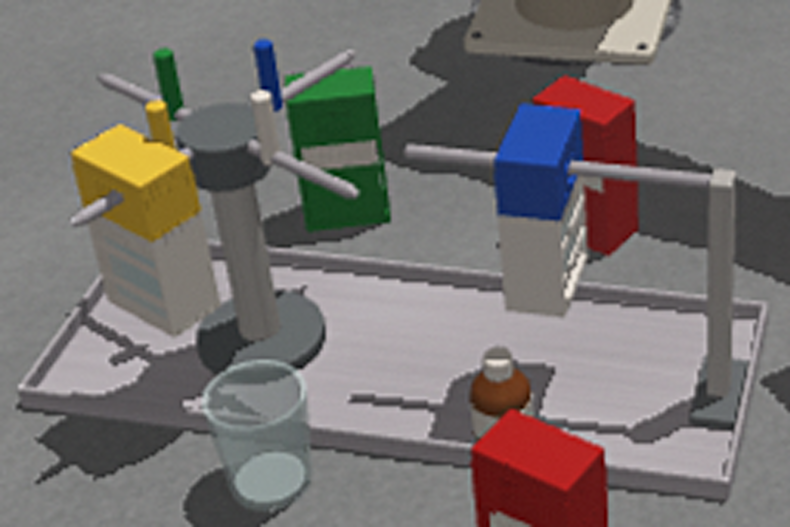

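Run:
```python
from h import *
a=np.load('pics/top0.npz');P=bot.camera_params('top');T=P['T'];im=a['im'];d=a['d'];X=np.load('pics/topcloud.npy');Z=X[...,2]
v,u=np.mgrid[0:480,0:640]
# rail
pts=[]
for c in list(range(288,322))+list(range(352,384)):
    r=[k for k in range(232,256) if .188<Z[k,c]<.212]
    if len(r)>=2: pts.append(rayz(P,T,c,np.mean(r),.2035))
pts=np.array(pts); f=np.polyfit(pts[:,1],pts[:,0],1); print('rail x=',f,'y range',pts[:,1].min(),pts[:,1].max(), 'resid',np.std(pts[:,0]-np.polyval(f,pts[:,1])))
print('rail end cols',[(c,[k for k in range(232,256) if .188<Z[k,c]<.212]) for c in range(376,394,2)])
# hub circle
m=((abs(Z-.206)<.008)&(u>418)&(u<462)&(v>228)&(v<270)).astype(np.uint8)
m=cv2.morphologyEx(m,cv2.MORPH_OPEN,np.ones((9,9)))
cs,_=cv2.findContours(m,0,cv2.CHAIN_APPROX_NONE); c=max(cs,key=cv2.contourArea)[:,0,:]
w=np.array([rayz(P,T,x,y,.206)[:2] for x,y in c]); (cc,rr)=cv2.minEnclosingCircle((w*1000).astype(np.float32)); print('hub',cc,rr,w.mean(0))
# post tops
hsv=cv2.cvtColor(im,cv2.COLOR_RGB2HSV);H,S,V=[hsv[...,i].astype(int) for i in range(3)]
for n,m in dict(blue=(H>105)&(H<125)&(S>130)&(u>425)&(u<445)&(v>258)&(v<278),green=(H>45)&(H<80)&(S>100)&(u>455)&(u<480),white=(u>415)&(u<440)&(v<245)&(Z>.235)).items():
    mm=m&(abs(Z-.25)<.005); print(n,m.sum(),mm.sum(),u[mm].mean(),v[mm].mean(),rayz(P,T,u[mm].mean(),v[mm].mean(),.25))
# scene cam
a=np.load('pics/scene0.npz');Q=bot.camera_params('scene');im=a['im'];d=a['d'];TS=Q['T']
X=np.stack([(u-Q['cx'])/Q['fx']*d,-(v-Q['cy'])/Q['fy']*d,-d,np.ones_like(d)],-1)@TS.T;X=X[...,:3];Z=X[...,2]
hsv=cv2.cvtColor(im,cv2.COLOR_RGB2HSV);H,S,V=[hsv[...,i].astype(int) for i in range(3)]
for n,m in dict(blue=(H>105)&(H<125)&(S>130)&(u>205)&(u<225)&(v>170)&(v<205),rack=(H>105)&(H<125)&(S>130)&(u>285)&(u<320)&(v>195)&(v<240),hub=(u>185)&(u<220)&(v>190)&(v<220)&(abs(Z-.206)<.004)).items():
    m&=d>0; p=X[m]; print('scene',n,m.sum(),np.median(p,0),p.min(0),p.max(0)); 
    t=p[p[:,2]>p[:,2].max()-.01]; print('  top',t.mean(0))
pts=X[(u>262)&(u<355)&(v>205)&(v<235)&(abs(Z-.2)<.01)&(S<60)]; pts=pts[(abs(pts[:,0]-.562)<.02)]; f=np.polyfit(pts[:,1],pts[:,0],1); print('scene rail',f,pts.min(0),pts.max(0))
o=bot.get_obs(); print(R.from_quat(o['tool_rot']).as_matrix().round(3))
```

```text
rail x= [0.03607928 0.55979044] y range -0.0029071678738480378 0.19206619724309115 resid 0.00031936579610869145
rail end cols [(376, [244, 245, 246, 247, 248]), (378, [244, 245, 246, 247, 248]), (380, []), (382, []), (384, []), (386, []), (388, []), (390, []), (392, [])]
hub (554.0287475585938, -139.84092712402344) 34.717899322509766 [ 0.55435824 -0.14179138]
blue 64 32 437.40625 267.71875 [ 0.50990919 -0.11857385  0.25      ]
green 69 32 469.4375 257.5625 [ 0.53137043 -0.18545105  0.25      ]
white 67 38 425.92105263157896 235.3684210526316 [ 0.57703472 -0.09657482  0.25      ]
scene blue 106 [ 0.51474077 -0.11917265  0.22900201] [ 0.50777621 -0.12704763  0.19364942] [ 0.52094067 -0.11447057  0.25170796]
  top [ 0.51426745 -0.12035521  0.24626404]
scene rack 842 [0.589553   0.09294535 0.21914821] [0.52712329 0.06683994 0.16100425] [0.60405151 0.11272087 0.22831582]
  top [0.56911082 0.09049243 0.2241173 ]
scene hub 398 [ 0.55924214 -0.14433802  0.20473459] [ 0.5085028  -0.18683043  0.20200987] [ 0.59239917 -0.09219511  0.20999091]
  top [ 0.55832041 -0.14352782  0.20486476]
scene rail [0.03418548 0.56349665] [ 0.55822177 -0.00156695  0.19344682] [0.57558801 0.19951497 0.20618951]
[[-0.001 -0.9    0.436]
 [-0.002  0.436  0.9  ]
 [-1.    -0.    -0.002]]
```

Listed as the blue rack: only the blue block at top (335,245) / scene (305,215). The red and green ones are decoys. Carousel: the top view puts the hub at (.554,-.141), and the posts lie 50 mm from it as specified. Blue is about 65° from the rail. I'll move over the blue post.

apply_moves(targets=[-0.48,-0.7,-0.5,0,0,0,0.6,-0.48,-0.7,-0.5,0,0,0,0.6,-0.48,-0.7,-0.5,0,0,0,0.6,-0.48,-0.7,-0.5,0,0,0,0.6,-0.48,-0.7,-0.5,0,0,0,0.6,-0.48,-0.7,-0.5,0,0,0,0.6,-0.48,-0.7,-0.5,0,0,0,0.6,-0.48,-0.7,-0.5,0,0,0,0.6])

```text
clock: 0.77
eef_pos: [0.322, 0.2603, 0.3522]
tool_rot: [-0.374, 0.599, 0.375, 0.601]
ft_force: [0.1, 0.1, -0.1]
grip_width: 0.0515
```

apply_moves(targets=[0,-0.7,-0.53,0,0,0,0.6,0,-0.7,-0.53,0,0,0,0.6,0,-0.7,-0.53,0,0,0,0.6,0,-0.7,-0.53,0,0,0,0.6,0,-0.7,-0.53,0,0,0,0.6,0,-0.7,-0.53,0,0,0,0.6,0,-0.7,-0.53,0,0,0,0.6,0,-0.7,-0.53,0,0,0,0.6])

```text
clock: 1.43
eef_pos: [0.4204, 0.0662, 0.3499]
tool_rot: [-0.375, 0.6, 0.376, 0.598]
ft_force: [0.1, 0.1, -0.0]
grip_width: 0.0514
```

apply_moves(targets=[0,-0.6,-0.5,0,0,0,0.6,0,-0.6,-0.5,0,0,0,0.6,0,-0.6,-0.5,0,0,0,0.6,0,-0.6,-0.5,0,0,0,0.6,0,-0.6,-0.5,0,0,0,0.6,0,-0.6,-0.5,0,0,0,0.6,0,-0.6,-0.5,0,0,0,0.6,0,-0.6,-0.5,0,0,0,0.6])

```text
clock: 2.1
eef_pos: [0.501, -0.11, 0.3508]
tool_rot: [-0.376, 0.599, 0.377, 0.598]
ft_force: [-0.2, -0.5, -0.0]
grip_width: 0.0514
```

Run:
```python
from h import *
o=bot.get_obs();print(o['clock'],o['eef_pos'],o['joint_pos'].round(3)); M=R.from_quat(o['tool_rot']).as_matrix();print(M.round(3))
im,d=snap('wrist','w1'); np.savez('pics/w1pose.npz',p=o['eef_pos'],M=M)
```

```text
2.1 [ 0.50103561 -0.10998854  0.35076269] [-2.170e-01  2.540e-01  3.300e-01  1.648e+00  1.000e-03  2.320e-01]
[[-0.002 -0.901  0.433]
 [ 0.001  0.433  0.901]
 [-1.     0.002  0.   ]]
```

View pics/w1.png

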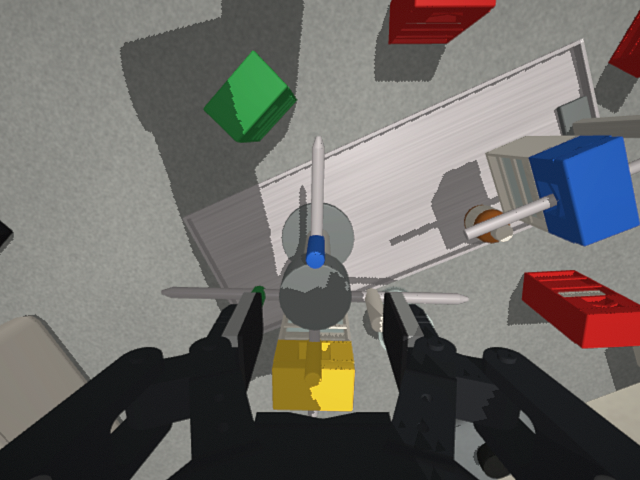

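Wrist view: blue post top at about (316,243), the hub at (316,290), the blue peg pointing up to (318,138) and the rail's open end at (468,233). Measuring these in the robot's own frame.

```bash
cat >> h.py <<'E'
def wristT(o):
    P=bot.camera_params('wrist'); W=np.eye(4); W[:3,:3]=R.from_quat(o['tool_rot']).as_matrix(); W[:3,3]=o['eef_pos']; return P,W@P['tool_from_camera']
def cloud(P,T,d):
    v,u=np.mgrid[0:480,0:640]
    return (np.stack([(u-P['cx'])/P['fx']*d,-(v-P['cy'])/P['fy']*d,-d,np.ones_like(d)],-1)@T.T)[...,:3]
E
python3 - <<'E'
from h import *
a=np.load('pics/w1.npz');im,d=a['im'],a['d'];o=bot.get_obs();P,T=wristT(o);X=cloud(P,T,d);Z=X[...,2]
cv2.imwrite('pics/w1crop.png',cv2.resize(im[120:330,220:420][:,:,::-1],None,fx=2.8,fy=2.8,interpolation=cv2.INTER_CUBIC))
v,u=np.mgrid[0:480,0:640];hsv=cv2.cvtColor(im,cv2.COLOR_RGB2HSV);H,S,V=[hsv[...,i].astype(int) for i in range(3)]
b=(H>105)&(H<125)&(S>130)&(u>300)&(u<335)&(v>225)&(v<280)
print('blue z',np.percentile(Z[b],[0,50,100])); t=b&(Z>.247); print('blue top',t.sum(),u[t].mean(),v[t].mean(),rayz(P,T,u[t].mean(),v[t].mean(),.25),X[t].mean(0))
m=((abs(Z-.206)<.004)&(u>270)&(u<360)&(v>245)&(v<340)).astype(np.uint8);m=cv2.morphologyEx(m,cv2.MORPH_OPEN,np.ones((9,9)))
c=max(cv2.findContours(m,0,cv2.CHAIN_APPROX_NONE)[0],key=cv2.contourArea)[:,0,:];w=np.array([rayz(P,T,x,y,.206)[:2] for x,y in c])
A=np.c_[2*w,np.ones(len(w))];s=np.linalg.lstsq(A,(w**2).sum(1),rcond=None)[0];print('hub',s[:2],np.sqrt(s[2]+s[:2]@s[:2]),cv2.minEnclosingCircle((w*1000).astype(np.float32)),Z[m>0].mean())
# blue peg axis
pts=[]
for r in range(142,222,3):
    k=[q for q in range(300,336) if .19<Z[r,q]<.21]
    if len(k)>2: pts.append(rayz(P,T,np.mean(k),r,.2035))
pts=np.array(pts);dd=np.linalg.svd(pts-pts.mean(0))[2][0];print('peg dir deg',np.degrees(np.arctan2(dd[1],dd[0])),pts[0],pts[-1])
# rail
g=(abs(Z-.203)<.006)&(S<60)&(u>460)&(u<545)&(v>190)&(v<245);p=X[g][:,:2];dd=np.linalg.svd(p-p.mean(0))[2][0];print('rail',g.sum(),np.degrees(np.arctan2(dd[1],dd[0])),p.mean(0),p[:,1].min(), Z[g].max())
f=np.polyfit(p[:,1],p[:,0],1);print(f,np.polyval(f,-.141))
E
```

```text
blue z [0.1998625  0.24720261 0.49296615]
blue top 268 315.0634328358209 258.9179104477612 [ 0.50945968 -0.11973703  0.25      ] [ 0.50853768 -0.11924594  0.25306331]
hub [ 0.55435667 -0.14232008] 0.030355349634028916 ((554.02783203125, -142.8240203857422), 32.0206413269043) 0.205686617141596
peg dir deg -27.168992471707845 [ 0.43880371 -0.08377886  0.2035    ] [ 0.49371941 -0.11174294  0.2035    ]
rail 1020 -91.7887274198467 [0.55974797 0.02767975] -0.005481829295111901 0.2060208338398527
[0.03064733 0.55889966] 0.5545783903302026
```

View pics/w1crop.png

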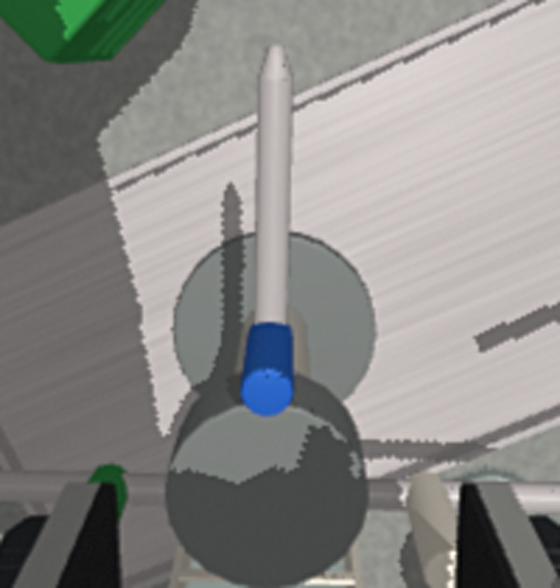

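Hub at (.5543,-.1425). The post is 50.1 mm from it at 152.8° and the rail lies at 88°, so the turn is -64.9°. Descending on the post.

apply_moves(targets=[0,-0.048,-0.019,0.05,0,0,0.5,0,-0.048,-0.019,0.05,0,0,0.5,0.13,-0.048,-0.019,0.05,0,0,0.5,0.26,-0.048,-0.019,0.05,0,0,0.5,0.39,-0.048,-0.019,0.05,0,0,0.5,0.46,-0.048,-0.019,0.05,0,0,0.5,0.5,-0.048,-0.019,0.05,0,0,0.5,0.54,-0.048,-0.019,0.05,0,0,0.5,0.54,-0.048,-0.019,0.05,0,0,0.5,0.54,-0.048,-0.019,0.05,0,0,0.5])

```text
clock: 2.98
eef_pos: [0.5103, -0.1211, 0.2172]
tool_rot: [-0.369, 0.603, 0.368, 0.604]
ft_force: [1.0, -0.8, 0.3]
grip_width: 0.0429
```

apply_moves(targets=[0,0,0,0,0,0,0,0,0,0,0,0,0,0,0,0,0,0,0,0,0,0,0,0,0,0,0,0,0,0,0,0,0,0,0,0,0,0,0,0,0,0])

```text
clock: 3.48
eef_pos: [0.511, -0.1215, 0.2179]
tool_rot: [-0.369, 0.603, 0.368, 0.605]
ft_force: [-0.6, 1.5, 5.4]
grip_width: 0.0126
```

Run:
```python
from h import *
o=bot.get_obs();print(o['clock'],o['eef_pos'],o['ft_force'],o['grip_width'],o['joint_pos'].round(3))
snap('scene','s2');im=cv2.imread('pics/s2.png');cv2.imwrite('pics/s2c.png',cv2.resize(im[100:330,120:390],None,fx=2.5,fy=2.5))
# waypoint plan: arc about hub, tool rotates with it
c=np.array([.5543,-.1425]); r=o['eef_pos'][:2]-c; M=R.from_quat(o['tool_rot']).as_matrix();print(M.round(3),np.hypot(*r),np.degrees(np.arctan2(r[1],r[0])))
# tool-frame arc steps (same in each call as tool turns along): radial = tool y, tangential = tool z
for a in np.linspace(0,.38,7)[1:]:
    q=R.from_rotvec([0,0,-a]).as_matrix()[:2,:2]@r-r; w=M.T@np.r_[q,0]; print(round(a/.5,3),(w/.25).round(3))
```

```text
3.4833 [ 0.51097225 -0.12153991  0.2179164 ] [-0.60665877  1.46868542  5.4421266 ] 0.012551751567146751 [-2.340e-01  2.940e-01  4.100e-02  1.315e+00  1.000e-03  2.420e-01]
[[ 0.003 -0.889  0.458]
 [-0.     0.458  0.889]
 [-1.    -0.003  0.001]] 0.04813127542108076 154.18431360519307
0.127 [ 0.    -0.     0.012]
0.253 [ 0.    -0.001  0.024]
0.38 [ 0.    -0.003  0.036]
0.507 [ 0.    -0.005  0.048]
0.633 [ 0.    -0.008  0.06 ]
0.76 [ 0.    -0.012  0.072]
```

View pics/s2c.png

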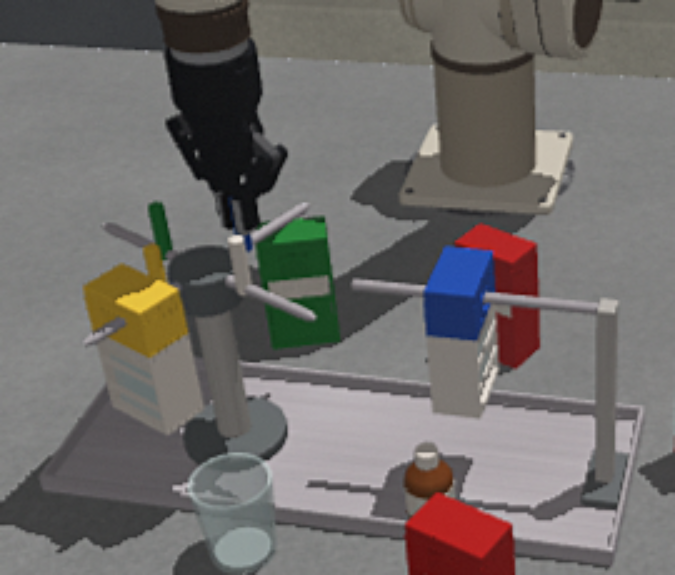

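Gripped the post. Turning it clockwise in three equal arcs about the hub.

apply_moves(targets=[0,0,0.012,0.125,0,0,0,0,-0.001,0.025,0.25,0,0,0,0,-0.003,0.037,0.375,0,0,0,0,-0.006,0.05,0.5,0,0,0,0,-0.009,0.062,0.625,0,0,0,0,-0.013,0.073,0.75,0,0,0])

```text
clock: 4.03
eef_pos: [0.522, -0.1069, 0.2179]
tool_rot: [-0.249, 0.661, 0.248, 0.663]
ft_force: [-0.0, 0.3, 6.5]
grip_width: 0.0124
```

apply_moves(targets=[0,0,0.012,0.125,0,0,0,0,-0.001,0.025,0.25,0,0,0,0,-0.003,0.037,0.375,0,0,0,0,-0.006,0.05,0.5,0,0,0,0,-0.009,0.062,0.625,0,0,0,0,-0.013,0.073,0.75,0,0,0])

```text
clock: 4.53
eef_pos: [0.5377, -0.0973, 0.2179]
tool_rot: [-0.121, 0.696, 0.12, 0.698]
ft_force: [-1.2, 1.5, 6.9]
grip_width: 0.0123
```

apply_moves(targets=[0,0,0.012,0.125,0,0,0,0,-0.001,0.025,0.25,0,0,0,0,-0.003,0.037,0.375,0,0,0,0,-0.006,0.05,0.5,0,0,0,0,-0.009,0.062,0.625,0,0,0,0,-0.013,0.073,0.75,0,0,0,0,-0.013,0.073,0.75,0,0,0,0,-0.013,0.073,0.75,0,0,0])

```text
clock: 5.2
eef_pos: [0.5563, -0.0942, 0.2179]
tool_rot: [0.011, 0.706, -0.011, 0.708]
ft_force: [0.2, 2.0, 5.5]
grip_width: 0.012
```

Run:
```python
from h import *
o=bot.get_obs();print(o['clock'],o['eef_pos'],o['ft_force'],o['grip_width']);print(R.from_quat(o['tool_rot']).as_matrix().round(3))
snap('top','t3');im=cv2.imread('pics/t3.png');cv2.imwrite('pics/t3c.png',cv2.resize(im[170:320,260:510],None,fx=3.2,fy=3.2,interpolation=cv2.INTER_CUBIC))
snap('wrist','w3')
```

```text
5.2 [ 0.55628919 -0.09421951  0.21794615] [0.21145699 1.99207313 5.50735292] 0.011974584798469022
[[ 0.003  0.03   1.   ]
 [-0.     1.    -0.03 ]
 [-1.    -0.     0.003]]
```

View pics/t3c.png

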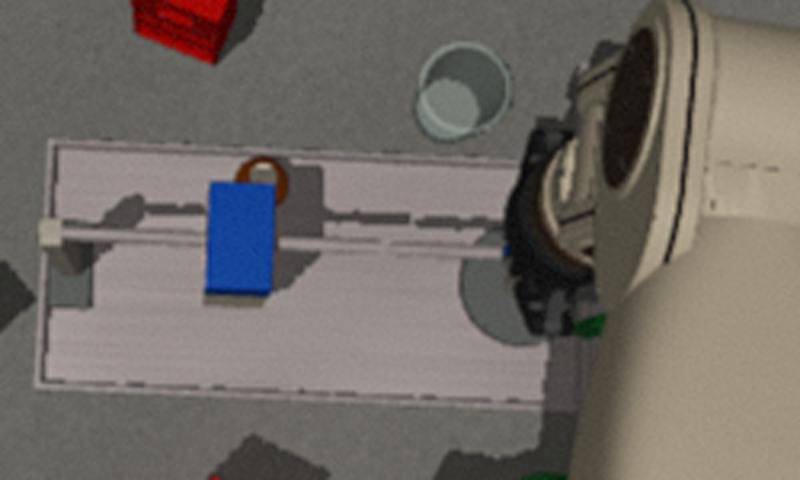

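View pics/w3.png

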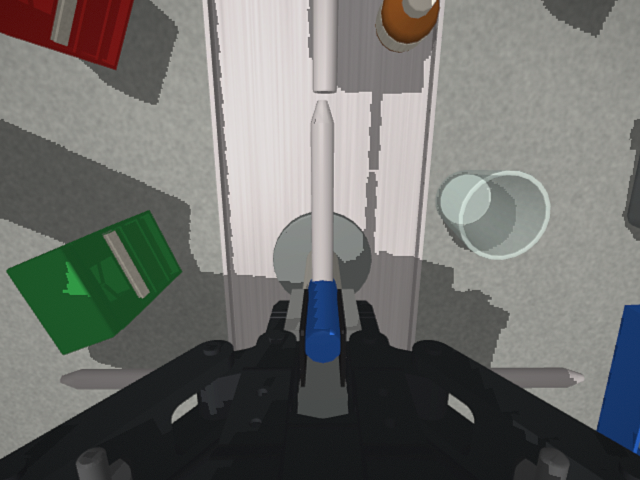

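The wrist view shows the blue peg tip at (321,102) almost meeting the rail end at (324,92). Measuring the residual offset.

```bash
cat >> h.py <<'E'
def align(fn,o):
    a=np.load('pics/'+fn+'.npz');im,d=a['im'],a['d'];P,T=wristT(o);X=cloud(P,T,d);Z=X[...,2]
    pts=[]
    for r in range(2,280,3):
        k=[q for q in range(280,365) if .19<Z[r,q]<.212]
        if len(k)>2: pts.append(np.r_[rayz(P,T,np.mean(k),r,.2035),r,len(k)])
    return np.array(pts),Z
E
python3 - <<'E'
from h import *
o=bot.get_obs();p,Z=align('w3',o)
for q in p[::4]: print(q.round(4))
A=p[p[:,3]<88];B=p[(p[:,3]>125)&(p[:,3]<265)]
fa=np.polyfit(A[:,1],A[:,0],1);fb=np.polyfit(B[:,1],B[:,0],1);print('rail',fa,'peg',fb)
print('tip x',np.polyval(fb,-.0075),'rail end x',np.polyval(fa,-.0045), 'axis x by peg',np.polyval(fb,-.1425),'by rail',np.polyval(fa,-.1425))
E
```

```text
[5.611e-01 2.580e-02 2.035e-01 2.000e+00 2.600e+01]
[5.608e-01 2.180e-02 2.035e-01 1.400e+01 2.500e+01]
[5.606e-01 1.780e-02 2.035e-01 2.600e+01 2.500e+01]
[5.605e-01 1.370e-02 2.035e-01 3.800e+01 2.500e+01]
[5.602e-01 9.500e-03 2.035e-01 5.000e+01 2.400e+01]
[5.603e-01 5.300e-03 2.035e-01 6.200e+01 2.500e+01]
[5.600e-01 1.000e-03 2.035e-01 7.400e+01 2.400e+01]
[ 5.598e-01 -3.400e-03  2.035e-01  8.600e+01  2.400e+01]
[ 5.584e-01 -1.010e-02  2.035e-01  1.040e+02  1.200e+01]
[ 5.585e-01 -1.470e-02  2.035e-01  1.160e+02  1.900e+01]
[ 5.584e-01 -1.940e-02  2.035e-01  1.280e+02  2.300e+01]
[ 5.582e-01 -2.410e-02  2.035e-01  1.400e+02  2.300e+01]
[ 5.581e-01 -2.900e-02  2.035e-01  1.520e+02  2.300e+01]
[ 5.579e-01 -3.390e-02  2.035e-01  1.640e+02  2.300e+01]
[ 5.578e-01 -3.890e-02  2.035e-01  1.760e+02  2.300e+01]
[ 5.576e-01 -4.400e-02  2.035e-01  1.880e+02  2.300e+01]
[ 5.575e-01 -4.930e-02  2.035e-01  2.000e+02  2.300e+01]
[ 5.575e-01 -5.460e-02  2.035e-01  2.120e+02  2.200e+01]
[ 5.573e-01 -6.000e-02  2.035e-01  2.240e+02  2.200e+01]
[ 5.572e-01 -6.550e-02  2.035e-01  2.360e+02  2.200e+01]
[ 5.568e-01 -7.110e-02  2.035e-01  2.480e+02  2.100e+01]
[ 5.566e-01 -7.690e-02  2.035e-01  2.600e+02  2.100e+01]
[ 5.564e-01 -8.270e-02  2.035e-01  2.720e+02  2.100e+01]
rail [0.03728995 0.55998853] peg [0.02873861 0.55891075]
tip x 0.5586952092461314 rail end x 0.5598207302008789 axis x by peg 0.5548154965748994 by rail 0.5546747172036789
```

Only 1.1 mm off at the tip. A tiny trim, then release and rise.

apply_moves(targets=[0,0,0.002,0.016,0,0,0,0,0,0.002,0.016,0,0,0,0,0,0.002,0.016,0,0,0.5,0,0,0.002,0.016,0,0,0.5,0,0,0.002,0.016,0,0,0.5,0,0,0.002,0.016,0,0,0.5,-0.1,0,0.002,0.016,0,0,0.5,-0.2,0,0.002,0.016,0,0,0.5,-0.3,0,0.002,0.016,0,0,0.5,-0.4,0,0.002,0.016,0,0,0.5,-0.48,0,0.002,0.016,0,0,0.5,-0.48,0,0.002,0.016,0,0,0.5])

```text
clock: 6.3
eef_pos: [0.5574, -0.0945, 0.3411]
tool_rot: [0.013, 0.704, -0.014, 0.71]
ft_force: [-0.4, -0.3, 0.7]
grip_width: 0.0426
```

Run:
```python
from h import *
o=bot.get_obs();print(o['clock'],o['eef_pos'],o['ft_force'],o['grip_width']);print(R.from_quat(o['tool_rot']).as_matrix().round(3))
im,d=snap('wrist','w4');P,T=wristT(o);Z=cloud(P,T,d)[...,2]
p,Z=align('w4',o)
for q in p[::5]: print(q.round(4))
```

```text
6.3 [ 0.55741831 -0.09451469  0.34107284] [-0.36698787 -0.25870838  0.70464607] 0.04255375314732637
[[ 0.008  0.038  0.999]
 [-0.001  0.999 -0.038]
 [-1.    -0.001  0.008]]
[ 0.5623  0.0633  0.2035  2.     15.    ]
[ 0.5623  0.0544  0.2035 17.     14.    ]
[ 0.5619  0.0453  0.2035 32.     14.    ]
[5.615e-01 3.610e-02 2.035e-01 4.700e+01 1.400e+01]
[5.612e-01 2.660e-02 2.035e-01 6.200e+01 1.400e+01]
[5.608e-01 1.700e-02 2.035e-01 7.700e+01 1.400e+01]
[5.604e-01 7.100e-03 2.035e-01 9.200e+01 1.400e+01]
[ 5.600e-01 -3.000e-03  2.035e-01  1.070e+02  1.400e+01]
[ 5.591e-01 -1.540e-02  2.035e-01  1.250e+02  1.100e+01]
[ 5.587e-01 -2.600e-02  2.035e-01  1.400e+02  1.300e+01]
[ 5.582e-01 -3.680e-02  2.035e-01  1.550e+02  1.300e+01]
[ 5.578e-01 -4.790e-02  2.035e-01  1.700e+02  1.300e+01]
[ 5.577e-01 -5.930e-02  2.035e-01  1.850e+02  1.200e+01]
[ 5.572e-01 -7.090e-02  2.035e-01  2.000e+02  1.200e+01]
[ 5.564e-01 -8.280e-02  2.035e-01  2.150e+02  1.100e+01]
[ 5.565e-01 -1.126e-01  2.035e-01  2.510e+02  2.900e+01]
[ 5.554e-01 -1.255e-01  2.035e-01  2.660e+02  6.700e+01]
```

View pics/w4.png

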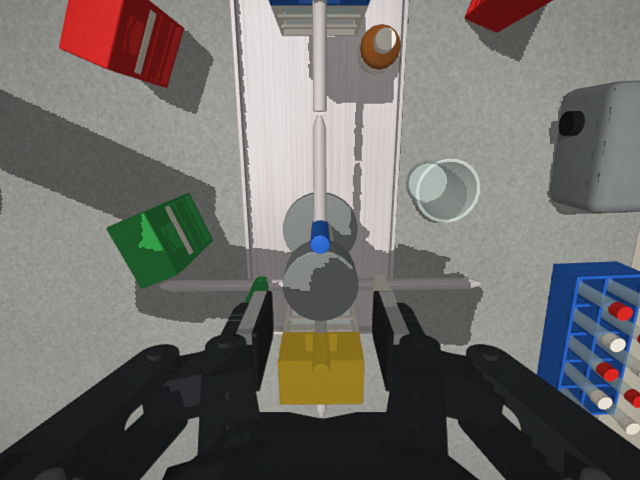

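Peg and rail are collinear to about 0.4 mm. Next I'll move above the rail behind the rack (station far side), with the jaws set to straddle the bar, and check before descending.

apply_moves(targets=[0,0.16,-0.001,0,0,0,0.4,0,0.32,-0.002,0,0,0,0.4,0,0.48,-0.003,0,0,0,0.4,0,0.64,-0.004,0,0,0,0.4,0,0.8,-0.005,0,0,0,0.4,0,0.96,-0.006,0,0,0,0.4,0,0.96,-0.006,0,0,0,0.4,0,0.96,-0.006,0,0,0,0.4,0,0.96,-0.006,0,0,0,0.4])

```text
clock: 7.1
eef_pos: [0.563, 0.1457, 0.3349]
tool_rot: [0.013, 0.708, -0.014, 0.706]
ft_force: [-0.1, -0.7, -0.1]
grip_width: 0.0339
```

Run:
```python
from h import *
o=bot.get_obs();print(o['clock'],o['eef_pos'],o['ft_force'],o['grip_width']);print(R.from_quat(o['tool_rot']).as_matrix().round(3))
im,d=snap('wrist','w5');P,T=wristT(o);X=cloud(P,T,d);Z=X[...,2];np.save('pics/w5X.npy',X)
hsv=cv2.cvtColor(im,cv2.COLOR_RGB2HSV);b=(hsv[...,0]>105)&(hsv[...,0]<125)&(hsv[...,1]>130)&(abs(Z-.226)<.004)
v,u=np.mgrid[0:480,0:640];print(b.sum())
if b.sum(): q=X[b];print(q.min(0),q.max(0),q.mean(0),u[b].min(),u[b].max(),v[b].min(),v[b].max())
```

```text
7.1 [0.56303826 0.14568685 0.33486931] [-0.13319582 -0.73074472 -0.06051415] 0.03393773205820866
[[-0.002  0.037  0.999]
 [-0.001  0.999 -0.037]
 [-1.    -0.001 -0.002]]
4229
[0.52856923 0.06952187 0.22200791] [0.59882787 0.11431231 0.22765702] [0.56144475 0.09332115 0.22512543] 279 372 279 331
```

View pics/w5.png

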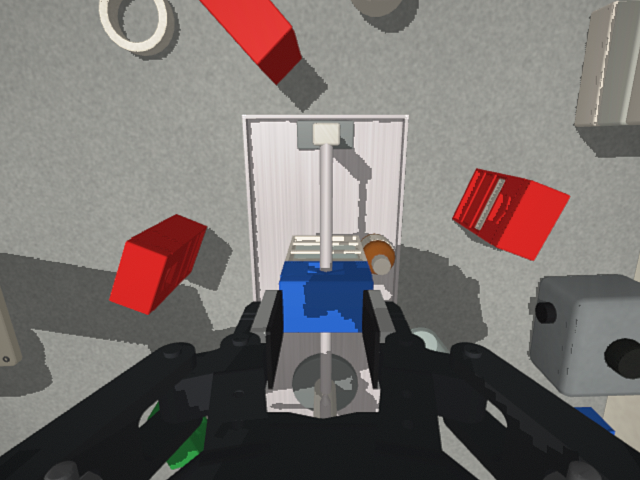

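The blue block's top (279–372, 279–331 px) spans y .0695–.1143. The tool is about 31 mm behind its end face. Descending to straddle the rail.

apply_moves(targets=[0.0,0,0.008,0,0,0,0.4,0.1,0,0.008,0,0,0,0.4,0.2,0,0.008,0,0,0,0.4,0.3,0,0.008,0,0,0,0.4,0.4,0,0.008,0,0,0,0.4,0.46,0,0.008,0,0,0,0.4,0.52,0,0.008,0,0,0,0.4,0.58,0,0.008,0,0,0,0.4,0.58,0,0.008,0,0,0,0.4,0.58,0,0.008,0,0,0,0.4])

```text
clock: 7.98
eef_pos: [0.5651, 0.1441, 0.1908]
tool_rot: [0.014, 0.708, -0.014, 0.706]
ft_force: [0.4, -0.3, 0.2]
grip_width: 0.0342
```

Run:
```python
from h import *
o=bot.get_obs();print(o['clock'],o['eef_pos'],o['ft_force'],o['grip_width']);print(R.from_quat(o['tool_rot']).as_matrix().round(3))
snap('wrist','w6')
snap('scene','s6');im=cv2.imread('pics/s6.png');cv2.imwrite('pics/s6c.png',cv2.resize(im[100:330,120:390],None,fx=2.5,fy=2.5))
```

```text
7.9833 [0.5651235  0.14412062 0.19076882] [ 0.43872415 -0.27291138  0.2265931 ] 0.03423039064906773
[[-0.002  0.04   0.999]
 [-0.001  0.999 -0.04 ]
 [-1.    -0.001 -0.002]]
```

View pics/s6c.png

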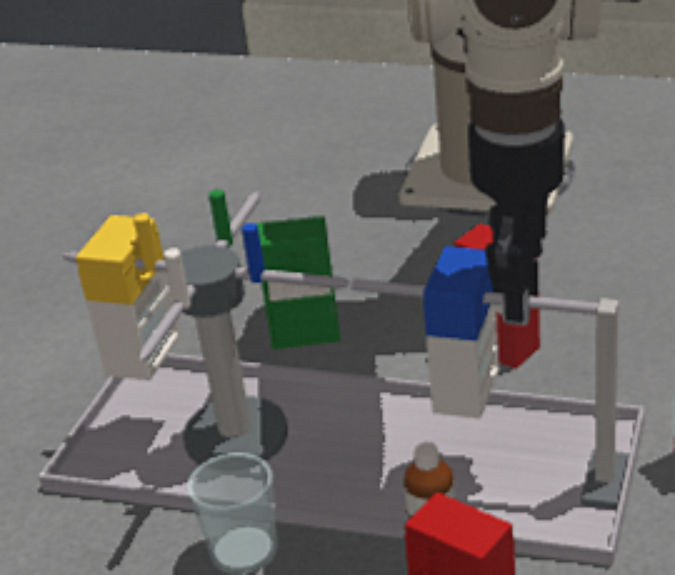

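View pics/w6.png

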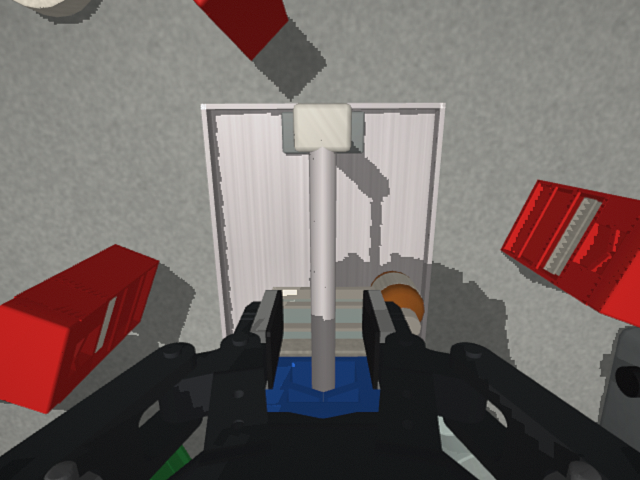

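Both fingers straddle the bar behind the block, with no contact. Pushing along the rail in 5 mm steps.

apply_moves(targets=[0,-0.02,0,0,0,0,0.4,0,-0.04,0,0,0,0,0.4,0,-0.06,0,0,0,0,0.4,0,-0.08,0,0,0,0,0.4,0,-0.1,0,0,0,0,0.4,0,-0.12,0,0,0,0,0.4,0,-0.14,0,0,0,0,0.4,0,-0.16,0,0,0,0,0.4,0,-0.18,0,0,0,0,0.4,0,-0.2,0,0,0,0,0.4,0,-0.22,0,0,0,0,0.4,0,-0.24,0,0,0,0,0.4])

```text
clock: 9.08
eef_pos: [0.5632, 0.0852, 0.1913]
tool_rot: [0.013, 0.707, -0.013, 0.707]
ft_force: [0.6, 1.1, 0.2]
grip_width: 0.0342
```

Run:
```python
from h import *
o=bot.get_obs();print(o['clock'],o['eef_pos'],o['ft_force'],o['grip_width']);print(R.from_quat(o['tool_rot']).as_matrix().round(3))
snap('scene','s7');im=cv2.imread('pics/s7.png');cv2.imwrite('pics/s7c.png',cv2.resize(im[100:330,120:390],None,fx=2.5,fy=2.5))
```

```text
9.0833 [0.56318548 0.08517083 0.19125914] [0.64649934 1.12826232 0.17474444] 0.03419475876192588
[[-0.     0.038  0.999]
 [-0.     0.999 -0.038]
 [-1.    -0.    -0.   ]]
```

View pics/s7c.png

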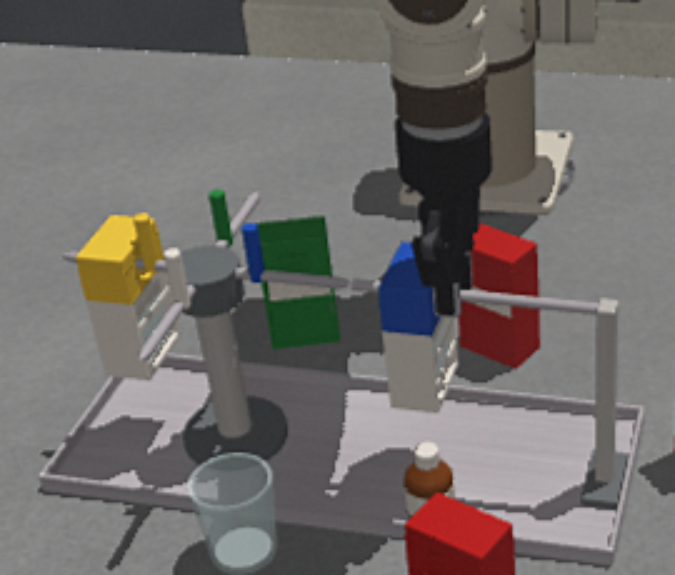

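The rack is sliding upright at about 1 N. Continuing across the gap more slowly.

apply_moves(targets=[0,-0.016,0,0,0,0,0.4,0,-0.032,0,0,0,0,0.4,0,-0.048,0,0,0,0,0.4,0,-0.064,0,0,0,0,0.4,0,-0.08,0,0,0,0,0.4,0,-0.096,0,0,0,0,0.4,0,-0.112,0,0,0,0,0.4,0,-0.128,0,0,0,0,0.4,0,-0.144,0,0,0,0,0.4,0,-0.16,0,0,0,0,0.4,0,-0.176,0,0,0,0,0.4,0,-0.192,0,0,0,0,0.4])

```text
clock: 10.13
eef_pos: [0.5613, 0.0373, 0.1913]
tool_rot: [0.013, 0.707, -0.013, 0.707]
ft_force: [0.1, 1.7, -0.4]
grip_width: 0.0345
```

Run:
```python
from h import *
o=bot.get_obs();print(o['clock'],o['eef_pos'],o['ft_force'],o['grip_width']);print(R.from_quat(o['tool_rot']).as_matrix().round(3))
snap('scene','s8');im=cv2.imread('pics/s8.png');cv2.imwrite('pics/s8c.png',cv2.resize(im[100:330,120:390],None,fx=2.5,fy=2.5))
```

```text
10.1333 [0.56129154 0.03730657 0.19126141] [ 0.08444262  1.70318912 -0.40125427] 0.0344506681368227
[[-0.     0.038  0.999]
 [-0.     0.999 -0.038]
 [-1.    -0.    -0.   ]]
```

View pics/s8c.png

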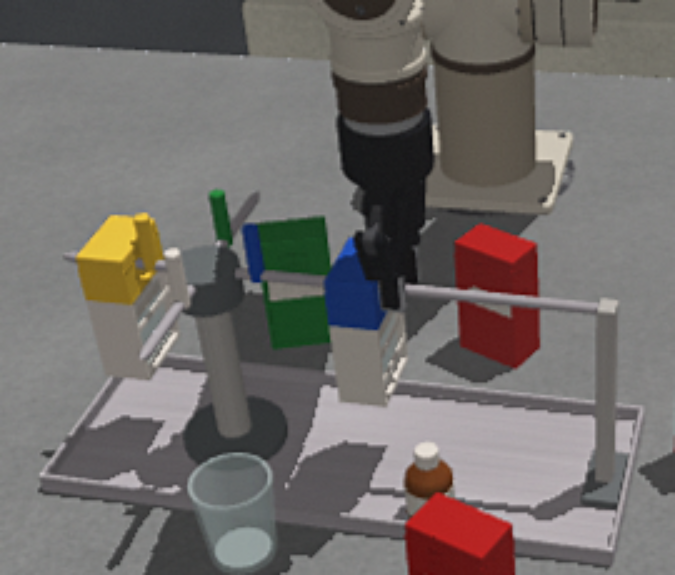

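The leading end is on the peg and the rack is upright. Continuing.

apply_moves(targets=[0,-0.016,0,0,0,0,0.4,0,-0.032,0,0,0,0,0.4,0,-0.048,0,0,0,0,0.4,0,-0.064,0,0,0,0,0.4,0,-0.08,0,0,0,0,0.4,0,-0.096,0,0,0,0,0.4,0,-0.112,0,0,0,0,0.4,0,-0.128,0,0,0,0,0.4,0,-0.144,0,0,0,0,0.4,0,-0.16,0,0,0,0,0.4,0,-0.176,0,0,0,0,0.4,0,-0.192,0,0,0,0,0.4])

```text
clock: 11.18
eef_pos: [0.5595, -0.0106, 0.1914]
tool_rot: [0.013, 0.707, -0.013, 0.707]
ft_force: [-1.4, 1.7, -0.6]
grip_width: 0.0343
```

Run:
```python
from h import *
o=bot.get_obs();print(o['clock'],o['eef_pos'],o['ft_force'],o['grip_width']);print(R.from_quat(o['tool_rot']).as_matrix().round(3))
snap('scene','s9');im=cv2.imread('pics/s9.png');cv2.imwrite('pics/s9c.png',cv2.resize(im[100:330,120:390],None,fx=2.5,fy=2.5))
```

```text
11.1833 [ 0.55952903 -0.01060548  0.19136742] [-1.41672668  1.71484732 -0.58063664] 0.03428006364933826
[[ 0.     0.038  0.999]
 [ 0.     0.999 -0.038]
 [-1.     0.     0.   ]]
```

View pics/s9c.png

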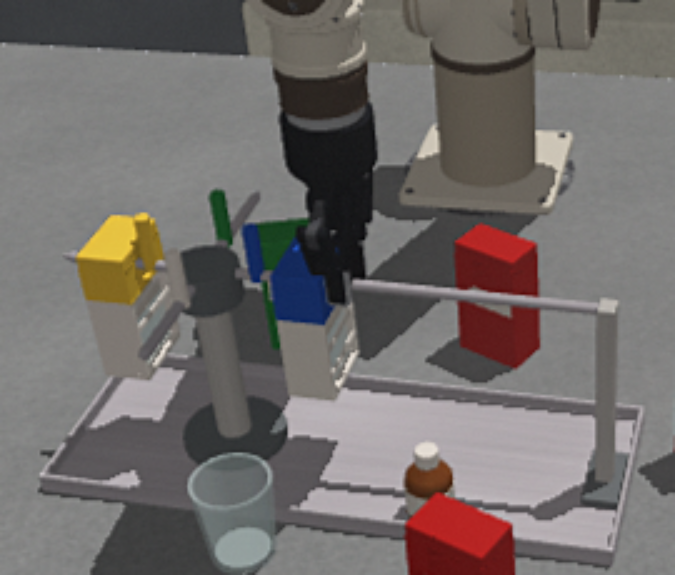

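About 20 mm remain. The last stretch goes in small steps, watching the force.

apply_moves(targets=[0,-0.01,0,0,0,0,0.4,0,-0.02,0,0,0,0,0.4,0,-0.03,0,0,0,0,0.4,0,-0.038,0,0,0,0,0.4,0,-0.046,0,0,0,0,0.4,0,-0.054,0,0,0,0,0.4,0,-0.06,0,0,0,0,0.4,0,-0.066,0,0,0,0,0.4,0,-0.072,0,0,0,0,0.4,0,-0.072,0,0,0,0,0.4])

```text
clock: 12.07
eef_pos: [0.5589, -0.0286, 0.1913]
tool_rot: [0.013, 0.707, -0.014, 0.707]
ft_force: [-0.6, -0.1, -0.4]
grip_width: 0.034
```

Run:
```python
from h import *
o=bot.get_obs();print(o['clock'],o['eef_pos'],o['ft_force'],o['grip_width'])
snap('scene','s10');im=cv2.imread('pics/s10.png');cv2.imwrite('pics/s10c.png',cv2.resize(im[130:290,150:330],None,fx=3.6,fy=3.6,interpolation=cv2.INTER_CUBIC))
```

```text
12.0667 [ 0.55889538 -0.02859822  0.19132213] [-0.59469585 -0.13626967 -0.35485627] 0.03404901245403873
```

View pics/s10c.png

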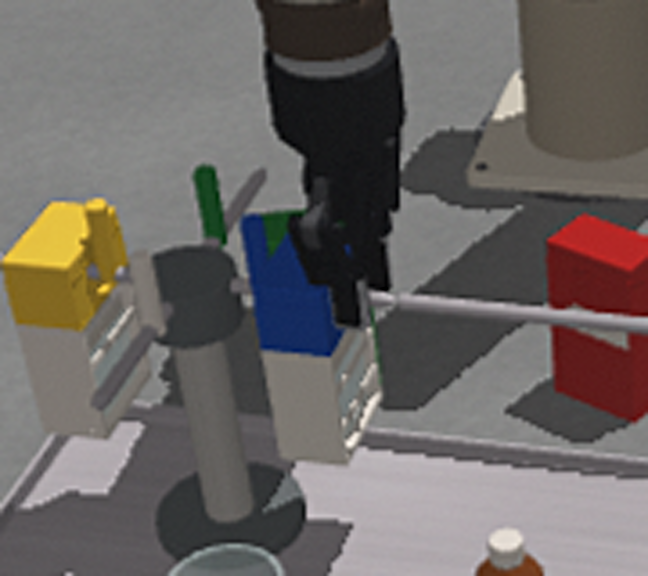

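Nearly touching the post; pushing gently on to feel the stop.

apply_moves(targets=[0,-0.004,0,0,0,0,0.4,0,-0.008,0,0,0,0,0.4,0,-0.012,0,0,0,0,0.4,0,-0.012,0,0,0,0,0.4])

```text
clock: 12.45
eef_pos: [0.5587, -0.0313, 0.1913]
tool_rot: [0.014, 0.707, -0.013, 0.707]
ft_force: [-0.8, 0.2, -1.0]
grip_width: 0.0341
```

apply_moves(targets=[0,-0.004,0,0,0,0,0.4,0,-0.008,0,0,0,0,0.4,0,-0.008,0,0,0,0,0.4])

```text
clock: 12.7
eef_pos: [0.5587, -0.0313, 0.1913]
tool_rot: [0.014, 0.707, -0.012, 0.707]
ft_force: [0.1, 6.0, 0.3]
grip_width: 0.0341
```

The tool stalled at y=-.0313 with 6 N, as predicted for home (-.031). Backing off along the rail and then rising.

apply_moves(targets=[0,0.02,0,0,0,0,0.4,0,0.04,0,0,0,0,0.4,0,0.08,0,0,0,0,0.4,0,0.12,0,0,0,0,0.4,0,0.12,0,0,0,0,0.4,-0.1,0.12,0,0,0,0,0.4,-0.2,0.12,0,0,0,0,0.4,-0.3,0.12,0,0,0,0,0.4,-0.42,0.16,0,0,0,0,0.4,-0.54,0.24,0,0,0,0,0.4,-0.6,0.3,0,0,0,0,0.4,-0.6,0.3,0,0,0,0,0.4])

```text
clock: 13.7
eef_pos: [0.5631, 0.0443, 0.3459]
tool_rot: [0.013, 0.704, -0.012, 0.71]
ft_force: [-0.0, -0.6, 0.5]
grip_width: 0.034
```

Run:
```python
from h import *
o=bot.get_obs();print(o['clock'],o['eef_pos'],o['ft_force'],o['grip_width'])
im,d=snap('wrist','w11')
snap('scene','s11');q=cv2.imread('pics/s11.png');cv2.imwrite('pics/s11c.png',cv2.resize(q[130:330,130:390],None,fx=3,fy=3,interpolation=cv2.INTER_CUBIC))
t,td=snap('top','t11')
P=bot.camera_params('top');X=cloud(P,P['T'],td);Z=X[...,2];h=cv2.cvtColor(t,cv2.COLOR_RGB2HSV)
v,u=np.mgrid[0:480,0:640]
b=(h[...,0]>105)&(h[...,0]<125)&(h[...,1]>130)&(u>350)&(u<450)&(v>200)&(v<300)&(abs(Z-.226)<.006)
print(b.sum(),X[b].min(0) if b.any() else '',X[b].max(0) if b.any() else '',np.percentile(X[b][:,2],[5,50,95]) if b.any() else '')
P,T=wristT(o);X=cloud(P,T,d);Z=X[...,2];h=cv2.cvtColor(im,cv2.COLOR_RGB2HSV)
b=(h[...,0]>105)&(h[...,0]<125)&(h[...,1]>130)&(abs(Z-.226)<.006)
print(b.sum(),X[b].min(0) if b.any() else '',X[b].max(0) if b.any() else '')
```

```text
13.7 [0.56311477 0.04425937 0.34590945] [-0.04662345 -0.64333551  0.46766429] 0.03399900887492291
0   
4011 [ 0.52206611 -0.0933191   0.2200854 ] [ 0.59398757 -0.04068601  0.23196726]
```

View pics/s11c.png

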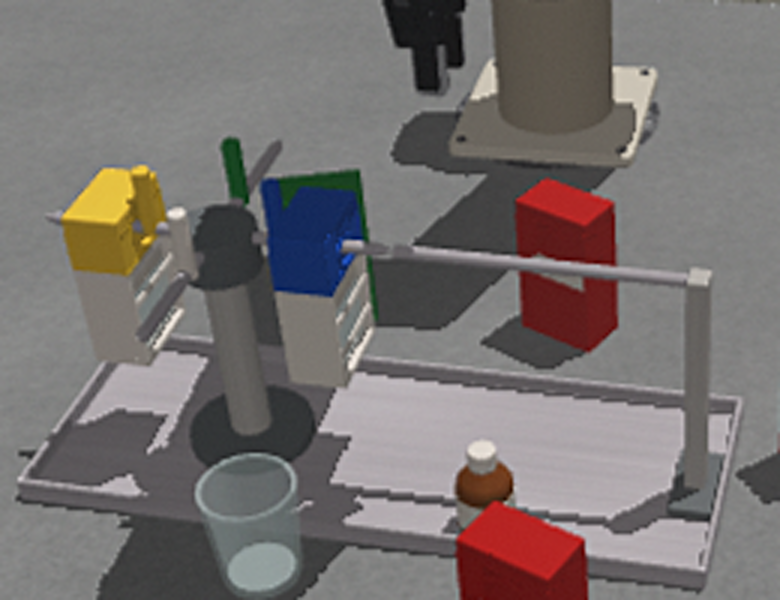

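View pics/t11.png

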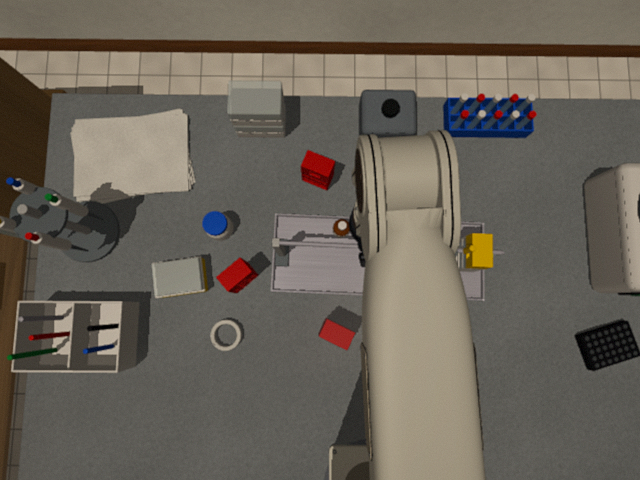

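The scene view shows the blue rack hanging upright against the blue post, clear of the rail's open end, with the arm clear. One wrist close-up to confirm seating.

Run:
```python
from h import *
o=bot.get_obs();a=np.load('pics/w11.npz');im,d=a['im'],a['d'];P,T=wristT(o);X=cloud(P,T,d);Z=X[...,2];h=cv2.cvtColor(im,cv2.COLOR_RGB2HSV)
b=(h[...,0]>105)&(h[...,0]<125)&(h[...,1]>130)&(abs(Z-.2255)<.003)&(X[...,1]>-.12)&(X[...,1]<0)
q=X[b];print(np.percentile(q,[1,50,99],axis=0).round(4))
A=np.c_[q[:,:2],np.ones(len(q))];print('top-face slope',np.linalg.lstsq(A,q[:,2],rcond=None)[0][:2])
cv2.imwrite('pics/w11v.png',im[:,:,::-1])
```

```text
[[ 0.5471 -0.0955  0.2226]
 [ 0.5535 -0.0904  0.2257]
 [ 0.5612 -0.0816  0.2284]]
top-face slope [ 0.01273217 -0.10482899]
```

View pics/w11.png

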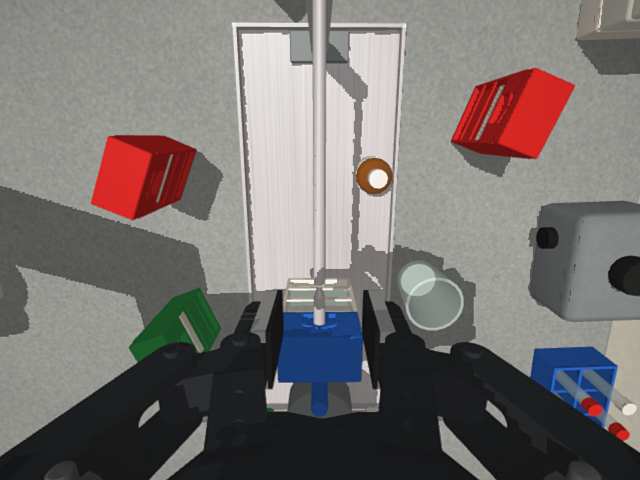

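The arm was still settling when that image was taken (pose mismatch, so the mask caught only the post). Settle and re-measure.

apply_moves(targets=[0,0.2,0,0,0,0,0.4,0,0.3,0,0,0,0,0.4,0,0.3,0,0,0,0,0.4,0,0.3,0,0,0,0,0.4,0,0.3,0,0,0,0,0.4,0,0.3,0,0,0,0,0.4])

```text
clock: 14.35
eef_pos: [0.5641, 0.1153, 0.3404]
tool_rot: [0.014, 0.708, -0.014, 0.706]
ft_force: [-0.2, 0.6, -0.2]
grip_width: 0.0344
```

Run:
```python
from h import *
o=bot.get_obs();im,d=snap('wrist','w12');P,T=wristT(o);X=cloud(P,T,d);Z=X[...,2];h=cv2.cvtColor(im,cv2.COLOR_RGB2HSV)
print(o['clock'],o['eef_pos'],o['tool_rot'].round(4),np.abs(o['joint_vel']).max())
v,u=np.mgrid[0:480,0:640]
b=(h[...,0]>105)&(h[...,0]<125)&(h[...,1]>130)&(u>260)&(u<380)&(X[...,1]>-.2)
print(b.sum()); q=X[b]; print(np.histogram(q[:,2],bins=np.arange(.17,.27,.01)))
# top-face edges on the block's centre column via rows
for c in (290,310,330,350):
    r=v[:,c][b[:,c]]; print(c,r.min(),r.max(),[(k,X[k,c].round(4).tolist()) for k in range(r.min(),r.max()+1,7)])
cv2.imwrite('pics/w12c.png',cv2.resize(im[250:480,220:420][:,:,::-1],None,fx=2.5,fy=2.5))
```

```text
14.35 [0.56411924 0.1153079  0.34044694] [ 0.0136  0.7076 -0.0143  0.7064] 0.009290022641153833
2527
(array([ 12, 558, 328, 558, 615, 424,   0,   0,   0]), array([0.17, 0.18, 0.19, 0.2 , 0.21, 0.22, 0.23, 0.24, 0.25, 0.26]))
290 380 412 [(380, [0.526, -0.0415, 0.1804]), (387, [0.5268, -0.0417, 0.1906]), (394, [0.5278, -0.041, 0.2011]), (401, [0.5286, -0.0407, 0.2107]), (408, [0.5293, -0.0414, 0.2187])]
310 380 416 [(380, [0.5456, -0.0419, 0.1809]), (387, [0.5454, -0.0482, 0.1833]), (394, [0.5462, -0.0421, 0.2007]), (401, [0.5461, -0.0469, 0.2043]), (408, [0.5468, -0.0422, 0.2185]), (415, [0.547, -0.0436, 0.2254])]
330 380 417 [(380, [0.5652, -0.0434, 0.18]), (387, [0.5649, -0.0492, 0.1829]), (394, [0.5646, -0.0572, 0.1831]), (401, [0.5646, -0.0461, 0.206]), (408, [0.5644, -0.0426, 0.2189]), (415, [0.5642, -0.0444, 0.2252])]
350 380 413 [(380, [0.5848, -0.0439, 0.1803]), (387, [0.584, -0.0438, 0.1908]), (394, [0.5834, -0.0447, 0.1993]), (401, [0.5826, -0.043, 0.2106]), (408, [0.582, -0.0429, 0.2193])]
```

View pics/w12c.png

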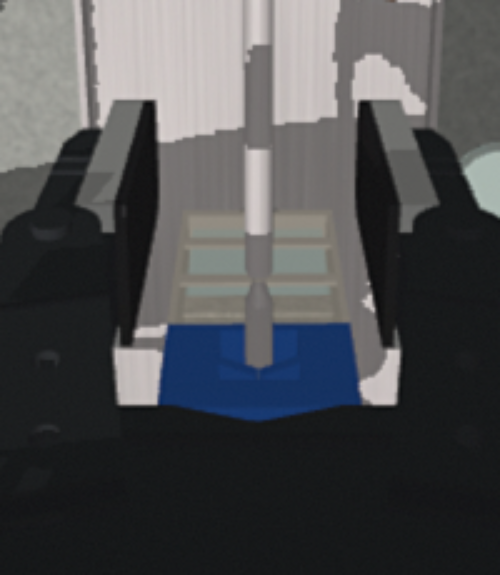

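The rack's outer end face sits at y ≈ -.0423 (expected -.0416 when home). It is vertical and its bottom edge is at z .180 as specified, so the rack is home and upright. Handing in.

```bash
python3 -c "
from workcell import bot
print(bot.job_done())"
```

```text
the job is handed in; nothing more can be done
None
```

The blue rack is on the blue peg and home against the blue post. I handed the job in at about 14.4 s of the 58 s allowed; the interface gave no verdict.

**What I did:** I gripped the blue post and turned the carousel about 65° clockwise. The peg tip lined up with the rail's open end to within about 0.5 mm sideways. I then lowered the fingers astride the rail behind the rack and pushed it along, across the gap and onto the peg until it stopped at about 6 N. After that I backed off and rose clear.

**Last checks:**
- **Seating:** The rack's outer end face measured y ≈ -42.3 mm, against -41.6 mm expected when fully home.
- **Posture:** The end face is vertical and its lower edge is at 180 mm height, as specified, so the rack hangs upright.
- **Robot clear:** The gripper touches nothing and the wrist force is about 0.
- **Bystanders:** They look undisturbed in the last pictures, but I did not measure their positions again.

**Disagreements:** One check failed at first because the arm was still settling during the picture; repeated with the arm at rest, it gave the numbers above. The scene camera placed the station about 4 mm farther out in x than the top and wrist cameras, so I relied on those two.

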